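# Unplug the blow nozzle from the bench air coupling

## Robot

A 6-joint arm with a two-finger parallel gripper is mounted at the origin on the work surface. World frame = base frame: x ahead of the robot, y to its left, z up, the work surface at z = 0. Lengths are in mm, angles in degrees, forces in N, time in s.
With the tool pointing down it reaches from about 250 to 725 mm from the base axis. Payload 4 kg.
Tool frame: the origin (TCP) lies midway between the tips of the shut fingers; the grasp point (between the pads) lies 19 mm behind it; z points along the fingers, y is the line along which they close (so a half turn about z gives the same grasp; the last joint's range is limited). The gripper opens to 85 mm and grips with 20 to 120 N. Pads are 22 mm wide; open, the fingers measure 114 mm over their backs; the gripper's body (76 mm by 85 mm) begins 54 mm behind the grasp point. The pads swing forward as they close: fully open they stand 13 mm farther back than shut.
Start: joints at [-72.651, 13.785, 0.286, 76.501, 0, 90], TCP at [149.095, -477.253, 231.306] pointing down, gripper open.
Joint ranges: [-155.79, 155.79], [-60.16, 107.12], [-62.33, 73.08], [-114, 123.19], [-81.49, 82.49], [-180, 180]. Speed limits (degrees/s): [159.86, 159.86, 180, 180, 180, 180].

## Interface

Orientations are given as [roll, pitch, yaw] about the fixed x, y, z axes, in that order (R = Rz(yaw) Ry(pitch) Rx(roll)).
In Python, from rig import robot gives the robot as it stands.
- The arm moves only by the shell command python3 -m jog 'ROWS' [OPENING] [FORCE]. ROWS is JSON, a list of rows, each a list of 2 entries, a list of its own where there are three numbers: the shift along the tool's x, y, z normalised to -1 to 1, where 1 is 0.25 m, then the turn, a rotation vector about the tool's x, y, z normalised to -1 to 1, where 1 is 45 degrees. In form: [[[tx, ty, tz], [wx, wy, wz]], ...]. A call has 1 to 10 rows; each row shifts and turns the commanded pose from where the row before left it, along the tool's axes as they then stand; what a row does not reach is not made up. A row lasts 1/12 s, in which the tool goes at most 41.7 mm and 7.16 degrees, less where a joint would pass 70% of its speed; a pose out of reach is approached as far as the arm can. A call with a number of a shift or a turn outside -1 to 1 is refused whole. A call with a gripper value outside its range is refused whole. OPENING is the closure, from 0 (fully open) to 1 (shut), set as the call begins (- or left out, the last holds). The fingers move at their own pace and stop on an object; FORCE is the grip in N (left out, the last holds). Time passes only in rows, so rows that do not move let the fingers close. It gives the time, the measured TCP pose, the force, the opening and the grip force at its end, in the units of the state.
- robot.observe(): the state, without advancing time (a new reading comes with each control period).
- robot.snapshot(name): name is "scene" or "side" or "wrist"; returns the picture (480x640x3 uint8, red, green, blue); there is no depth.
- robot.get_calibration(name): a dict with "fx", "fy", "cx", "cy" (pixels), "R" (3x3) and "t" (3): a world point X has camera coordinates R X + t. Camera axes: x right, y down, z forward; pixel columns grow to the right and rows downward; lengths in mm; the calibration is good to about 2 mm. The wrist camera is an equidistant fisheye: a pixel r from the principal point sees the ray r / f radians off the axis. A picture is of the moment at which its call begins: read the wrist's pose just before it. get_calibration takes no time and is no camera call; for the wrist camera it gives the pose at the moment of the call.
- robot.close_job(): hands the job in; it is judged then, once.
The state is a dict: "clock": time; "joint_positions": joint angles; "joint_vel": joint speeds; "tau": joint torques, N m; "tool_pos": TCP position; "tool_rot": TCP orientation; "ft_force": force on the tool from outside, world axes, zero at the start; "torque": the same for the moment, N m; "gripper_width": opening from 0.0 (shut) to 1.0 (fully open); "grasp_force": force on a finger pad.
Only numpy, scipy, OpenCV 4.12 (cv2) and the standard library are available. Lean on these libraries where they do the work, as an engineer would, in place of code of your own. Each camera call takes 0.05 s, during which the arm holds its last target. There are 200 camera calls.

## Task

Take the orange blow nozzle out of the blue bench air coupling and park it upright, fully down, in the hole of the dark wooden stand. Straddle the nozzle with open fingertips and push the sprung steel sleeve gently straight down until you feel its stop and the nozzle pops up, never pressing with more than about 1.6 kg (16 N); let go, draw the nozzle straight out without wrenching it, so that the sleeve snaps fully forward, and leave the loaf, basket, shaker and brush alone.

Things in the scene. Friction and masses are not known exactly. Their poses are not given: they have to be found in the camera images.
- coupling: Bench air coupling, bolted down: dark base plate 100 x 100 x 10 mm, blue housing 70 x 70 mm up to 55 mm, steel neck, sprung sleeve around the neck. Origin: centre of the underside; z up along the bore. The plugged-in nozzle's lower end is 20 mm above the origin, held by a catch in its groove; pulling the nozzle does not free it before the sleeve has been pushed to its stop.
- sleeve_top (a point): Centre of the sleeve's flat top face; the nozzle stands in its middle. The sleeve's flange is a steel ring, outside diameter 66 mm, hole 31 mm, 8 mm thick, its top 92 mm above the coupling's origin when forward (at rest); below it a brass skirt of 52 mm diameter. z up.
- sleeve (a joint): Sleeve travel, m: 0 = fully forward (up), grows as pushed down. It takes 2 N at first, up to 10 N when deep. The stop is at 9 to 19 mm, different each time (worn catch), and the catch lets go only 1 to 2 mm before it: feel for the rise there, about 7 N per mm. Let go after the pop, the sleeve stays 3 to 13 mm down, as the catch rests on the plug; it snaps to 0 when the nozzle has left.
- nozzle_mid (a point): Centre of the upright blow nozzle, 96 mm long, 0.18 kg: brass plug 26 mm across from 48 to 24 mm below this point (lower edge chamfered), neck 9 mm across up to 12 mm below, orange handle 20 mm across from there to 42 mm above, rounded tip to 48 mm above. Plugged in it is 68 mm above the coupling's origin (tip 24 mm above the sleeve), popped up 78 mm. z up along the nozzle.
- stand: Parking stand: dark wooden block 85 x 85 x 45 mm, screwed to the bench. Origin: centre of the underside; z up. It has one round hole in the middle of its top.
- stand_hole0 (a point): Centre of the mouth of the stand's hole, on its top face, 45 mm above the bench. The hole is 29 mm in diameter with a 3 mm chamfer, 34 mm deep; the nozzle's plug goes in first and stands on its bottom, nozzle_mid then being 14 mm above this point.
- loaf: Brown loaf, 200 mm long, 100 mm across, 92 mm high; bystander. Origin: centre of the underside.
- basket: Cream round proofing basket, 170 mm across, 75 mm high; bystander. Origin: centre of the underside.
- shaker: Aluminium flour shaker, 60 mm diameter, 105 mm high; bystander. Origin: centre of the underside.
- bench_brush: Bench brush lying flat, about 200 mm long; bystander.
- neck_top (a point): Centre of the top of the coupling's steel neck, 64 mm above the coupling's origin, inside the sleeve; the bore is 28 mm. When the catch lets go, a spring lifts the nozzle 10 mm and holds it there; the catch then rubs on the plug, so drawing the nozzle out takes 3 to 10 N, straight up; it is clear of everything after a further 70 mm.
Things that resemble listed ones, but are neither listed nor needed, are in the scene too. There is more than one size of the part that bears nozzle_mid; the job needs the largest.

How it is judged (in metres and radians):
On the way, in this order (a step that is already met when the one before it is completed fails the run):
1. sleeve pushed back and the nozzle popped up out of its catch (value of joint sleeve above 0.004 m and z of nozzle_mid in the frame of coupling between 0.075 and 0.088 m), for 0.1 s.
2. nozzle drawn out of the coupling and the sleeve snapped fully forward (value of joint sleeve below 0.0015 m and z of nozzle_mid in the frame of coupling above 0.105 m), for 0.1 s.
At the end, for the whole second after the job is handed in: The nozzle stands plug down in the stand's hole: its middle within 5 mm of the hole's axis, no more than 3 mm short of the bottom, tilted under 0.12 rad; the coupling's sleeve is fully forward (within 1.5 mm) and still (horizontal distance between nozzle_mid and stand_hole0 below 0.005 m and z of nozzle_mid in the frame of stand below 0.062 m and angle between nozzle_mid's own z axis and vertical below 0.12 rad and value of joint sleeve below 0.0015 m and velocity of joint sleeve below 0.01 m/s); the robot touches nothing.
It fails at once if more than 16 N between the robot and the coupling or its sleeve (contact force between coupling and the fingers above 16 N or contact force between coupling and the arm above 16 N).
It fails at once if the nozzle wrenched against the coupling or its catch with more than 50 N (contact force between coupling and nozzle above 50 N).
It fails at once if a bystander pushed more than 15 mm from its place (distance of any of loaf, basket, shaker, bench_brush from where it was at the start of the episode above 0.015 m).
It also fails if it takes over 58 s, if anything falls off the work surface, if the arm or the gripper's body presses on something with over 40 N, if the wrist force passes 120 N, or if a joint passes its speed limit or range.

## Working session

There is one attempt and no reset: what is moved stays moved. The work goes in short steps, Python scripts to look and compute and a shell command to move; the robot and the scene stay as the last step left them, time stands still between calls to the robot, and variables do not carry over. Pictures are saved under pics/ and viewed, at most 11 in all, crops included, and the job is handed in when it is done.

```bash
ls; mkdir -p pics; python3 - <<'E'
from rig import robot
import cv2,numpy as np
o=robot.observe();print(o)
for n in("scene","side","wrist"):
    c=robot.get_calibration(n);print(n,{k:np.round(v,3).tolist() for k,v in c.items()})
    cv2.imwrite(f"pics/{n}0.png",robot.snapshot(n)[:,:,::-1])
E
```

```text
pics
{'clock': 0.0, 'joint_positions': array([-7.26521392e+01,  1.38341504e+01,  2.12562679e-01,  7.65007849e+01,
        4.95482874e-04,  8.99982119e+01]), 'joint_vel': array([-0.001227  , -0.03159298, -0.05861065,  0.07779943, -0.04982545,
        0.09211778]), 'tau': array([-8.58020230e-04, -3.72318435e+01,  2.52407849e+01,  1.68298505e-02,
        1.75141565e-05,  1.06475153e-05]), 'tool_pos': array([ 148.89901331, -476.64814881,  230.38827041]), 'tool_rot': array([-1.79877627e+02, -4.99300823e-04,  1.73496479e+01]), 'ft_force': array([ 0.30608706, -0.99543385, -0.20404228]), 'torque': array([ 0.01354528, -0.01150614,  0.00619022]), 'grasp_force': 0.0, 'gripper_width': 1.0012208009125108}
scene {'fx': 472.352, 'fy': 472.352, 'cx': 317.266, 'cy': 238.841, 'R': [[0.037, 0.999, -0.018], [0.576, -0.036, -0.817], [-0.817, 0.02, -0.577]], 't': [-123.86, -241.884, 1591.847]}
side {'fx': 552.2, 'fy': 552.2, 'cx': 323.282, 'cy': 238.489, 'R': [[0.856, -0.517, -0.007], [-0.276, -0.446, -0.851], [0.437, 0.731, -0.524]], 't': [-397.3, 276.739, 853.14]}
wrist {'fx': 371.648, 'fy': 371.648, 'cx': 319.978, 'cy': 235.09, 'R': [[0.3, -0.954, -0.002], [-0.918, -0.289, 0.272], [-0.26, -0.08, -0.962]], 't': [-500.325, -36.413, 378.73]}
```

View pics/scene0.png

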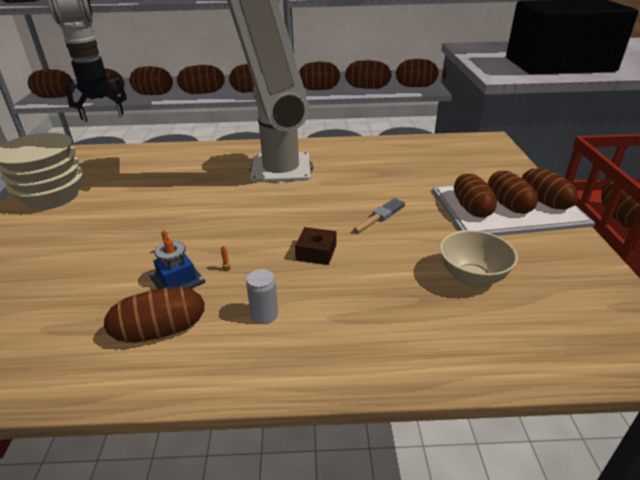

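View pics/side0.png

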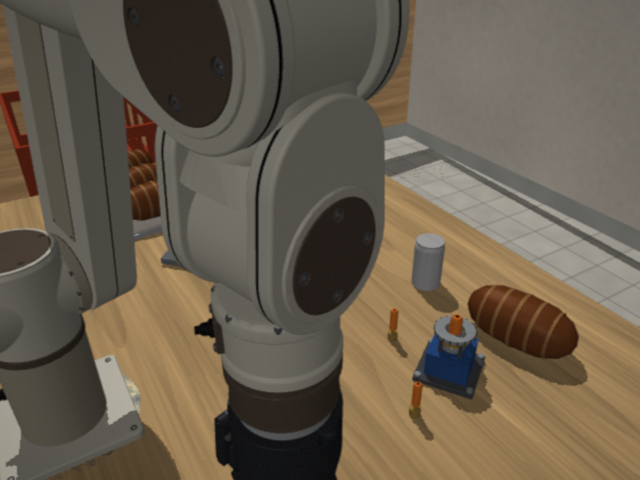

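The scene shows these candidates for the wanted nozzle:
- The orange nozzle in the coupling, at scene (168,240) and side (456,325).
- A small loose nozzle at scene (225,258) and side (393,322).
- Another loose one at side (416,400), hidden behind the coupling in the scene view at about (165,238).

I choose the one standing in the blue coupling's sleeve. The stand's hole is at scene (317,239).

```bash
cat > h.py <<'E'
from rig import robot
import numpy as np, cv2
from scipy.spatial.transform import Rotation as Ro
def onplane(n,px,z,c=None):
    c=c or robot.get_calibration(n);R=np.array(c["R"]);t=np.array(c["t"])
    u=np.array([(px[0]-c["cx"]),(px[1]-c["cy"])])/c["fx"]
    if n=="wrist":
        r=np.hypot(*u);d=np.array([*(u/r*np.sin(r)),np.cos(r)])
    else: d=np.array([*u,1.])
    C=-R.T@t;d=R.T@d;return C+d*(z-C[2])/d[2]
def proj(n,X,c=None):
    c=c or robot.get_calibration(n);p=np.array(c["R"])@X+np.array(c["t"])
    if n=="wrist":
        th=np.arctan2(np.hypot(p[0],p[1]),p[2]);q=p[:2]/np.hypot(p[0],p[1])*th
    else:q=p[:2]/p[2]
    return q*c["fx"]+[c["cx"],c["cy"]]
def togo(X):
    "rows needed to bring TCP to world X, in tool axes / 250mm"
    o=robot.observe();R=Ro.from_euler("xyz",o["tool_rot"],degrees=True)
    return np.round(R.inv().apply(np.array(X)-o["tool_pos"])/250,4)
E
python3 - <<'E'
from h import *
for n,p,z in [("side",(455,333),92),("scene",(171,250),92),("side",(456,319),116),("scene",(165,233),116),("scene",(317,239),45),("scene",(225,270),0),("side",(394,335),0),("side",(416,412),0),("scene",(155,340),0),("scene",(262,320),0)]:print(n,p,z,onplane(n,p,z).round(1))
s=cv2.imread("pics/scene0.png")[210:350,90:350];d=cv2.imread("pics/side0.png")[270:430,350:600]
s=cv2.resize(s,(520,280),interpolation=2);d=cv2.resize(d,(500,320),interpolation=2)
out=np.zeros((600,520,3),np.uint8);out[:280]=s;out[280:,:500]=d;cv2.imwrite("pics/c1.png",out)
E
```

```text
side (455, 333) 92 [ 564.1 -239.9   92. ]
scene (171, 250) 92 [ 580.  -224.4   92. ]
side (456, 319) 116 [ 566.8 -235.   116. ]
scene (165, 233) 116 [ 546.5 -240.5  116. ]
scene (317, 239) 45 [490.9 106.1  45. ]
scene (225, 270) 0 [ 543.7 -119.9    0. ]
side (394, 335) 0 [ 546.8 -113.     0. ]
side (416, 412) 0 [ 467.6 -272.9    0. ]
scene (155, 340) 0 [ 763.6 -235.4    0. ]
scene (262, 320) 0 [718.4 -20.1   0. ]
```

View pics/c1.png

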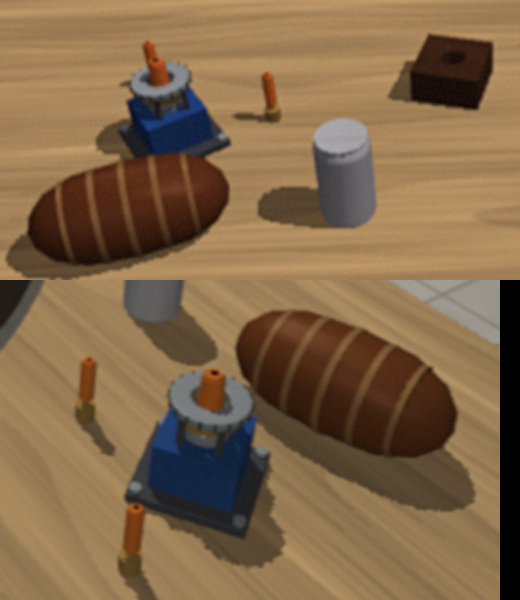

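The crop confirms it. The thick nozzle, crop (158,70), stands in the steel sleeve of the blue coupling at about (568,-233). The two thin ones stand loose on the bench. I'll go above the coupling with the fingers half closed.

```bash
python3 -m jog '[[[0.135,-0.031,0],[0,0,0]],[[0.135,-0.031,0],[0,0,0]],[[0.135,-0.031,0],[0,0,0]],[[0.135,-0.031,0],[0,0,0]],[[0.135,-0.031,0],[0,0,0]],[[0.135,-0.031,0],[0,0,0]],[[0.135,-0.031,0],[0,0,0]],[[0.135,-0.031,0],[0,0,0]],[[0.135,-0.031,0],[0,0,0]],[[0.135,-0.031,0],[0,0,0]]]' 0.5 20
python3 -m jog '[[[0.135,-0.031,0],[0,0,0]],[[0.135,-0.031,0],[0,0,0]],[[0.135,-0.031,0],[0,0,0]],[[0.1,-0.031,0],[0,0,0]],[[0,0,0],[0,0,0]],[[0,0,0],[0,0,0]]]' 0.5 20
python3 - <<'E'
from h import *
print(robot.observe()["tool_pos"],robot.observe()["tool_rot"],togo([568,-233,230]))
c=robot.get_calibration("wrist");np.save("c2.npy",c,allow_pickle=True)
im=robot.snapshot("wrist")[:,:,::-1];cv2.imwrite("pics/w2.png",im)
print(proj("wrist",np.array([568,-233,116.]),c),proj("wrist",np.array([568,-233,92.]),c))
E
```

```text
clock: 0.98
tool_pos: [449.3, -301.4, 231.0]
tool_rot: [-180.0, 0.0, 17.4]
ft_force: [0.7, -0.2, 0.3]
gripper_width: 0.502
grasp_force: 0.0
clock: 1.48
tool_pos: [560.1, -234.1, 230.1]
tool_rot: [-179.9, 0.1, 17.5]
ft_force: [-0.9, -0.5, -0.4]
gripper_width: 0.497
grasp_force: 0.0
[ 560.06475427 -234.14458999  230.13316033] [-1.79942148e+02  9.12917874e-02  1.75079222e+01] [0.0316 0.0052 0.0005]
[320.11181127 218.76935844] [320.13537032 211.60612674]
```

View pics/w2.png

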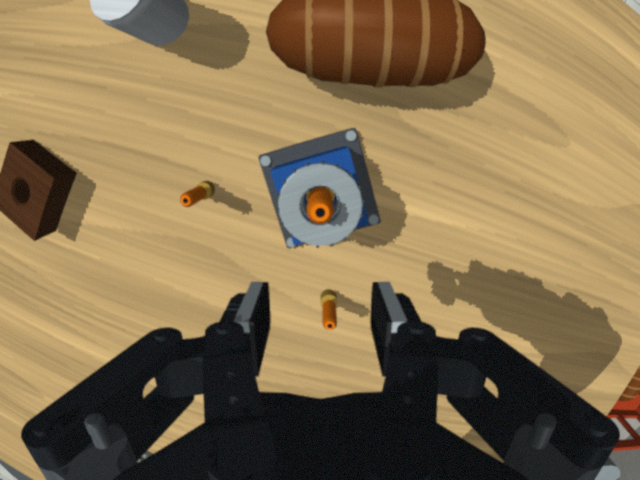

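The wrist view has the flange centre at (320,205), the nozzle tip at (319,211) and the stand's hole at (21,190). I'll fit the flange and convert.

```bash
python3 - <<'E'
from h import *
c=np.load("c2.npy",allow_pickle=True).item()
im=cv2.imread("pics/w2.png");h=cv2.cvtColor(im,cv2.COLOR_BGR2HSV)
m=((h[...,1]<50)&(h[...,2]>110)).astype(np.uint8);m[:155]=0;m[255:]=0;m[:,:270]=0;m[:,370:]=0
cn=max(cv2.findContours(m,0,1)[0],key=cv2.contourArea);e=cv2.fitEllipse(cv2.convexHull(cn));print(e)
print("flange",onplane("wrist",e[0],92,c),"tip",onplane("wrist",(319.5,211),116,c),"hole",onplane("wrist",(21,190),45,c))
x=onplane("wrist",e[0],92,c);print(togo([x[0],x[1],125]))
E
```

```text
((319.76019287109375, 204.3289794921875), (82.51327514648438, 83.99451446533203), 88.31717681884766)
flange [ 573.37964593 -230.99057054   92.        ] tip [ 573.25051198 -230.88090883  116.        ] hole [484.90342892  99.30204361  45.        ]
[0.0597 0.0021 0.4217]
```

```bash
python3 -m jog '[[[0.06,0.002,0.05],[0,0,0]],[[0,0,0.1],[0,0,0]],[[0,0,0.1],[0,0,0]],[[0,0,0.1],[0,0,0]],[[0,0,0.06],[0,0,0]],[[0,0,0.04],[0,0,0]],[[0,0,0],[0,0,0]],[[0,0,0],[0,0,0]],[[0,0,0],[0,0,0]]]'
python3 - <<'E'
from h import *
print(togo([573.3,-231,92]));robot.get_calibration("wrist")
c=robot.get_calibration("wrist");im=robot.snapshot("wrist")[:,:,::-1];cv2.imwrite("pics/w3.png",im)
print(proj("wrist",np.array([573.3,-231,92.]),c),robot.observe()["ft_force"])
E
```

```text
clock: 2.28
tool_pos: [574.4, -232.3, 120.4]
tool_rot: [179.9, -0.1, 17.3]
ft_force: [0.3, 0.0, 0.3]
gripper_width: 0.498
grasp_force: 0.0
[-0.0029 -0.0063  0.1137]
[314.04256215 275.81216378] [ 0.64871722 -0.4350877  -0.26310753]
```

View pics/w3.png

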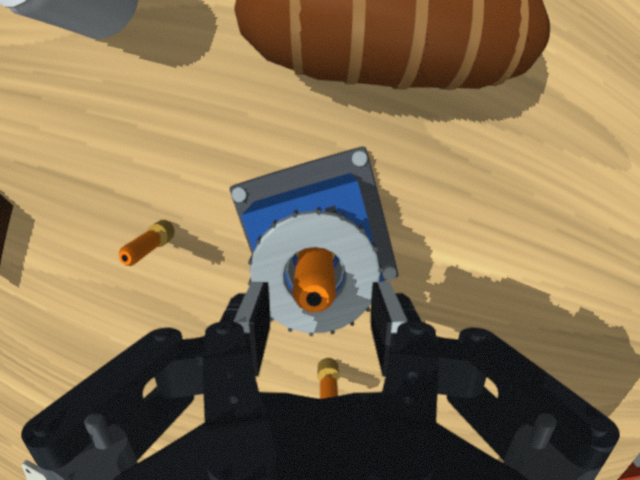

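The flange centre is at (315,271), the tip at (314,298) and the finger midline at u=320, so I shift 1.5 mm in −y of the tool and go down to near the sleeve.

```bash
cat > g.py <<'E'
import sys
from h import *
o=robot.observe();f=o["ft_force"];print("G",round(o["clock"],2),o["tool_pos"].round(1),f.round(1))
sys.exit(abs(f[2])>float(sys.argv[1]))
E
python3 -m jog '[[[-0.003,-0.006,0.02],[0,0,0]],[[0,0,0.03],[0,0,0]],[[0,0,0.03],[0,0,0]],[[0,0,0.014],[0,0,0]],[[0,0,0],[0,0,0]],[[0,0,0],[0,0,0]],[[0,0,0],[0,0,0]]]' >/dev/null; python3 g.py 2 &&
python3 -m jog '[[[0,0,0.004],[0,0,0]],[[0,0,0.004],[0,0,0]],[[0,0,0],[0,0,0]]]' >/dev/null; python3 g.py 2 &&
python3 -m jog '[[[0,0,0.004],[0,0,0]],[[0,0,0.004],[0,0,0]],[[0,0,0],[0,0,0]]]' >/dev/null&& python3 g.py 2 &&
python3 -m jog '[[[0,0,0.004],[0,0,0]],[[0,0,0.004],[0,0,0]],[[0,0,0],[0,0,0]]]'>/dev/null && python3 g.py 2 &&
python3 -m jog '[[[0,0,0.004],[0,0,0]],[[0,0,0.004],[0,0,0]],[[0,0,0],[0,0,0]]]' >/dev/null&& python3 g.py 2 &&
python3 -m jog '[[[0,0,0.004],[0,0,0]],[[0,0,0.004],[0,0,0]],[[0,0,0],[0,0,0]]]' >/dev/null&& python3 g.py 2 &&
python3 -m jog '[[[0,0,0.004],[0,0,0]],[[0,0,0.004],[0,0,0]],[[0,0,0],[0,0,0]]]' >/dev/null&& python3 g.py 2 
```

```text
G 2.92 [ 572.8 -230.2   95.3] [ 0.4 -0.1  0.4]
G 2.92 [ 572.8 -230.2   95.3] [ 0.4 -0.1  0.4]False
False
```

```bash
sed -i 's/sys.exit(\(.*\))$/sys.exit(int(\1))/' g.py
python3 -m jog '[[[0,0,0.004],[0,0,0]],[[0,0,0.004],[0,0,0]],[[0,0,0],[0,0,0]]]' >/dev/null&& python3 g.py 3 &&
python3 -m jog '[[[0,0,0.004],[0,0,0]],[[0,0,0.004],[0,0,0]],[[0,0,0],[0,0,0]]]' >/dev/null&& python3 g.py 3 &&
python3 -m jog '[[[0,0,0.004],[0,0,0]],[[0,0,0.004],[0,0,0]],[[0,0,0],[0,0,0]]]'>/dev/null && python3 g.py 3 &&
python3 -m jog '[[[0,0,0.004],[0,0,0]],[[0,0,0.004],[0,0,0]],[[0,0,0],[0,0,0]]]' >/dev/null&& python3 g.py 3 &&
python3 -m jog '[[[0,0,0.004],[0,0,0]],[[0,0,0.004],[0,0,0]],[[0,0,0],[0,0,0]]]' >/dev/null&& python3 g.py 3 &&
python3 -m jog '[[[0,0,0.004],[0,0,0]],[[0,0,0.004],[0,0,0]],[[0,0,0],[0,0,0]]]' >/dev/null&& python3 g.py 3 
```

```text
G 3.17 [ 572.8 -230.2   93.3] [-0.4 -0.7  0.1]
G 3.42 [ 572.6 -230.2   91.1] [-0.6  0.1 -0.2]
G 3.67 [ 572.8 -230.3   89.6] [-1.   1.2  2.6]
G 3.92 [ 572.8 -230.3   87.6] [0.  1.  4.4]
```

Contact came at about z 90.5. I'll press on in 1 mm steps.

```bash

python3 -m jog '[[[0,0,0.004],[0,0,0]],[[0,0,0],[0,0,0]]]' >/dev/null&& python3 g.py 8 &&
python3 -m jog '[[[0,0,0.004],[0,0,0]],[[0,0,0],[0,0,0]]]' >/dev/null&& python3 g.py 8 &&
python3 -m jog '[[[0,0,0.004],[0,0,0]],[[0,0,0],[0,0,0]]]' >/dev/null&& python3 g.py 8 &&
python3 -m jog '[[[0,0,0.004],[0,0,0]],[[0,0,0],[0,0,0]]]' >/dev/null&& python3 g.py 8 &&
python3 -m jog '[[[0,0,0.002],[0,0,0]],[[0,0,0],[0,0,0]]]' >/dev/null&& python3 g.py 8 &&
python3 -m jog '[[[0,0,0.002],[0,0,0]],[[0,0,0],[0,0,0]]]' >/dev/null&& python3 g.py 8 &&
python3 -m jog '[[[0,0,0.002],[0,0,0]],[[0,0,0],[0,0,0]]]' >/dev/null&& python3 g.py 8 &&
python3 -m jog '[[[0,0,0.002],[0,0,0]],[[0,0,0],[0,0,0]]]' >/dev/null&& python3 g.py 8 
```

```text
G 4.08 [ 572.8 -230.2   86.4] [-1.2  0.2  3.6]
G 4.25 [ 572.8 -230.3   85.3] [-1.6 -0.1  4.1]
G 4.42 [ 572.8 -230.2   84.3] [-1.1  1.1  4.2]
G 4.58 [ 572.8 -230.3   83.3] [-1.7  0.2  3.4]
G 4.75 [ 572.8 -230.3   82.9] [-1.9  0.9  4.6]
G 4.92 [ 572.8 -230.2   82.4] [-0.9  1.3  4.1]
G 5.08 [ 572.8 -230.2   81.9] [-0.9  0.4  5. ]
G 5.25 [ 572.8 -230.2   81.4] [-1.5  1.1  5.6]
```

```bash

python3 -m jog '[[[0,0,0.002],[0,0,0]],[[0,0,0],[0,0,0]]]' >/dev/null&& python3 g.py 8 &&
python3 -m jog '[[[0,0,0.002],[0,0,0]],[[0,0,0],[0,0,0]]]' >/dev/null&& python3 g.py 8 &&
python3 -m jog '[[[0,0,0.002],[0,0,0]],[[0,0,0],[0,0,0]]]' >/dev/null&& python3 g.py 8 &&
python3 -m jog '[[[0,0,0.002],[0,0,0]],[[0,0,0],[0,0,0]]]' >/dev/null&& python3 g.py 8 &&
python3 -m jog '[[[0,0,0.002],[0,0,0]],[[0,0,0],[0,0,0]]]' >/dev/null&& python3 g.py 8 &&
python3 -m jog '[[[0,0,0.002],[0,0,0]],[[0,0,0],[0,0,0]]]' >/dev/null&& python3 g.py 8 &&
python3 -m jog '[[[0,0,0.002],[0,0,0]],[[0,0,0],[0,0,0]]]' >/dev/null&& python3 g.py 8 &&
python3 -m jog '[[[0,0,0.002],[0,0,0]],[[0,0,0],[0,0,0]]]' >/dev/null&& python3 g.py 8 
```

```text
G 5.42 [ 572.8 -230.3   80.9] [-0.7  0.6  4.5]
G 5.58 [ 572.8 -230.2   80.4] [-1.4 -0.1  4.6]
G 5.75 [ 572.8 -230.3   79.9] [-1.   0.5  5.6]
G 5.92 [ 572.8 -230.2   79.4] [-1.3  1.1  6.3]
G 6.08 [ 572.8 -230.2   79. ] [-0.3  0.7  5.9]
G 6.25 [ 572.8 -230.2   78.5] [-0.3  0.6  5.4]
G 6.42 [ 572.8 -230.3   78. ] [-1.   1.   5.2]
G 6.58 [ 572.8 -230.3   77.5] [-0.5  0.1  4.9]
```

```bash

python3 -m jog '[[[0,0,0.002],[0,0,0]],[[0,0,0],[0,0,0]]]' >/dev/null&& python3 g.py 8.5 &&
python3 -m jog '[[[0,0,0.002],[0,0,0]],[[0,0,0],[0,0,0]]]' >/dev/null&& python3 g.py 8.5 &&
python3 -m jog '[[[0,0,0.002],[0,0,0]],[[0,0,0],[0,0,0]]]' >/dev/null&& python3 g.py 8.5 &&
python3 -m jog '[[[0,0,0.002],[0,0,0]],[[0,0,0],[0,0,0]]]' >/dev/null&& python3 g.py 8.5 &&
python3 -m jog '[[[0,0,0.002],[0,0,0]],[[0,0,0],[0,0,0]]]' >/dev/null&& python3 g.py 8.5 &&
python3 -m jog '[[[0,0,0.002],[0,0,0]],[[0,0,0],[0,0,0]]]' >/dev/null&& python3 g.py 8.5 &&
python3 -m jog '[[[0,0,0.002],[0,0,0]],[[0,0,0],[0,0,0]]]' >/dev/null&& python3 g.py 8.5 &&
python3 -m jog '[[[0,0,0.002],[0,0,0]],[[0,0,0],[0,0,0]]]' >/dev/null&& python3 g.py 8.5 
```

```text
G 6.75 [ 572.8 -230.3   77. ] [-0.6  0.9  5. ]
G 6.92 [ 572.8 -230.3   76.6] [-1.8 -0.6  5.3]
G 7.08 [ 572.8 -230.3   76. ] [0.1 0.1 5.9]
G 7.25 [ 572.8 -230.3   75.6] [-1.7  0.4  6. ]
G 7.42 [ 572.8 -230.3   75.1] [-1.4  0.8  6. ]
G 7.58 [ 572.8 -230.3   74.6] [-1.1  1.   6.4]
G 7.75 [ 572.8 -230.3   74.1] [-1.   0.9  5.6]
G 7.92 [ 572.8 -230.3   73.6] [-0.4  0.5  6.4]
```

```bash

python3 -m jog '[[[0,0,0.002],[0,0,0]],[[0,0,0],[0,0,0]]]' >/dev/null&& python3 g.py 8.5 &&
python3 -m jog '[[[0,0,0.002],[0,0,0]],[[0,0,0],[0,0,0]]]' >/dev/null&& python3 g.py 8.5 &&
python3 -m jog '[[[0,0,0.002],[0,0,0]],[[0,0,0],[0,0,0]]]' >/dev/null&& python3 g.py 8.5 &&
python3 -m jog '[[[0,0,0.002],[0,0,0]],[[0,0,0],[0,0,0]]]' >/dev/null&& python3 g.py 8.5 &&
python3 -m jog '[[[0,0,0.002],[0,0,0]],[[0,0,0],[0,0,0]]]' >/dev/null&& python3 g.py 8.5 
python3 - <<'E'
from h import *
cv2.imwrite("pics/w4.png",robot.snapshot("wrist")[:,:,::-1][150:450,160:480])
E
```

```text
G 8.08 [ 572.8 -230.3   73.1] [-2.2  1.1  6. ]
G 8.25 [ 572.8 -230.3   72.8] [-2.   0.7  7. ]
G 8.42 [ 572.8 -230.3   72.5] [-1.8  1.7  7.8]
G 8.58 [ 572.9 -230.3   72.3] [-2.3  0.   9.6]
```

View pics/w4.png

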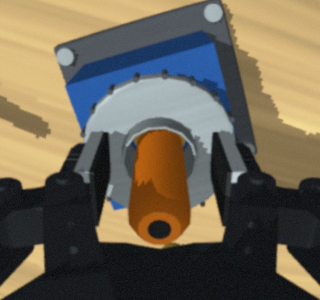

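The view shows the tip of the nozzle at full-image (320,379), with the fingers straddling it on the flange. I'll check the tip height against that pixel.

```bash
python3 - <<'E'
from h import *
for z in(112,116,120,126,130):print(z,proj("wrist",np.array([573.3,-231,z])))
E
```

```text
112 [318.43158672 350.23127943]
116 [318.39142045 357.03822153]
120 [318.34920868 364.22781522]
126 [318.28178512 375.78997901]
130 [318.23391139 384.05980609]
```

The tip is at about z 127, so the nozzle has popped. I'll let go, rise to TCP z 94 and grip the handle.

```bash

python3 -m jog '[[[0,0,-0.01],[0,0,0]],[[0,0,-0.02],[0,0,0]],[[0,0,-0.03],[0,0,0]],[[0,0,-0.027],[0,0,0]],[[0,0,0],[0,0,0]],[[0,0,0],[0,0,0]],[[0,0,0],[0,0,0]]]'
python3 - <<'E'
from h import *
print(togo([573.3,-231,93.5]),robot.observe()["ft_force"])
im=robot.snapshot("wrist")[:,:,::-1];cv2.imwrite("pics/w5.png",im[150:450,160:480])
for z in(79,89,126):print(z,proj("wrist",np.array([573.3,-231,z])))
E
```

```text
clock: 9.22
tool_pos: [572.5, -230.1, 92.7]
tool_rot: [-180.0, 0.0, 17.3]
ft_force: [0.2, 0.6, -0.7]
gripper_width: 0.498
grasp_force: 0.0
[ 0.002   0.0045 -0.0031] [ 0.23862545  0.58106882 -0.7361657 ]
79 [319.65957669 285.17020411]
89 [319.62337168 294.36399742]
126 [319.44633904 339.50212341]
```

View pics/w5.png

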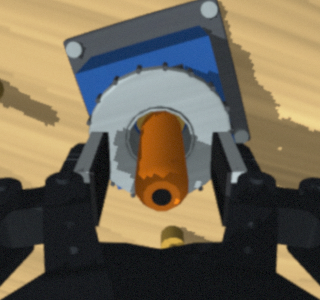

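The nozzle is still popped, with its tip at full-image (321,346) and centred between the fingers. I'll close on it.

```bash

python3 -m jog '[[[0,0.001,-0.005],[0,0,0]],[[0,0,0],[0,0,0]],[[0,0,0],[0,0,0]],[[0,0,0],[0,0,0]],[[0,0,0],[0,0,0]],[[0,0,0],[0,0,0]],[[0,0,0],[0,0,0]],[[0,0,0],[0,0,0]]]' 1 35; python3 g.py 5
```

```text
clock: 9.93
tool_pos: [572.7, -230.4, 94.2]
tool_rot: [-180.0, 0.0, 17.4]
ft_force: [-0.2, 0.0, -0.2]
gripper_width: 0.218
grasp_force: 34.2
G 9.93 [ 572.7 -230.4   94.2] [-0.2  0.  -0.2]
```

Gripped. I'll draw it straight up.

```bash

python3 -m jog '[[[0,0,-0.004],[0,0,0]],[[0,0,-0.008],[0,0,0]],[[0,0,-0.012],[0,0,0]],[[0,0,-0.012],[0,0,0]]]'
python3 -m jog '[[[0,0,-0.02],[0,0,0]],[[0,0,-0.02],[0,0,0]],[[0,0,-0.02],[0,0,0]],[[0,0,-0.02],[0,0,0]]]'
python3 -m jog '[[[0,0,-0.03],[0,0,0]],[[0,0,-0.03],[0,0,0]],[[0,0,-0.04],[0,0,0]],[[0,0,-0.06],[0,0,0]],[[0,0,-0.08],[0,0,0]],[[0,0,-0.08],[0,0,0]],[[0,0,0],[0,0,0]],[[0,0,0],[0,0,0]]]'
python3 - <<'E'
from h import *
c=robot.get_calibration("wrist");np.save("c6.npy",c,allow_pickle=True)
w=robot.snapshot("wrist")[:,:,::-1];s=robot.snapshot("scene")[:,:,::-1]
cv2.imwrite("pics/w6f.png",w);cv2.imwrite("pics/s6f.png",s)
out=np.zeros((600,640,3),np.uint8);out[:300]=w[150:450];out[300:,:560]=cv2.resize(s[160:310,90:370],(560,300));cv2.imwrite("pics/c6.png",out)
print(togo([485,99.5,210]),onplane("scene",(316.5,238.5),45))
E
```

```text
clock: 10.27
tool_pos: [572.0, -230.2, 101.6]
tool_rot: [-179.9, 0.1, 17.3]
ft_force: [1.7, -1.1, -12.3]
gripper_width: 0.221
grasp_force: 34.6
clock: 10.6
tool_pos: [573.5, -230.5, 125.8]
tool_rot: [179.9, -0.1, 17.4]
ft_force: [-0.2, 0.2, -1.4]
gripper_width: 0.221
grasp_force: 35.6
clock: 11.27
tool_pos: [573.9, -230.9, 205.4]
tool_rot: [179.8, -0.2, 17.4]
ft_force: [0.2, -1.0, -3.7]
gripper_width: 0.222
grasp_force: 35.8
[ 0.0601 -1.3629 -0.029 ] [488.72163805 104.91606947  45.        ]
```

View pics/c6.png

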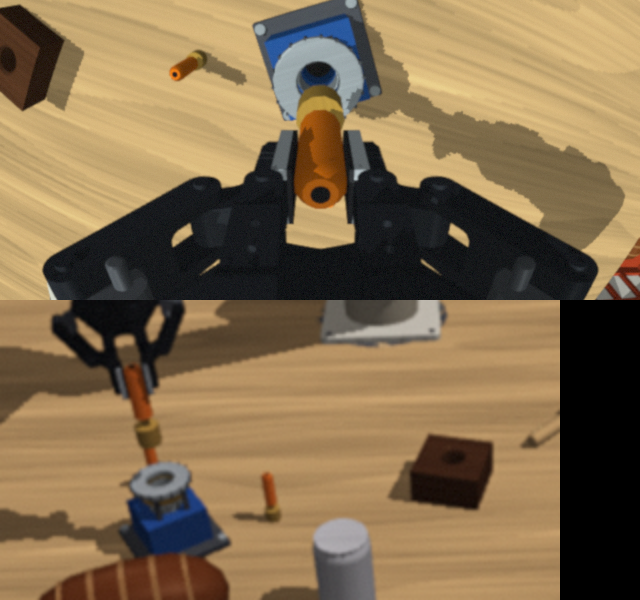

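The nozzle is out and hangs straight in the fingers, and the sleeve is back up. Next is the stand; I'll stop 50 mm short in x for a close look at the hole.

```bash

python3 -m jog '[[[-0.014,-0.08,0],[0,0,0]],[[-0.014,-0.14,0],[0,0,0]],[[-0.014,-0.15,0],[0,0,0]],[[-0.014,-0.15,0],[0,0,0]],[[-0.014,-0.15,0],[0,0,0]],[[-0.014,-0.15,0],[0,0,0]],[[-0.014,-0.15,0],[0,0,0]],[[-0.014,-0.15,0],[0,0,0]],[[-0.014,-0.14,0],[0,0,0]],[[0,-0.1,0],[0,0,0]]]'
python3 -m jog '[[[0,0,0],[0,0,0]],[[0,0,0],[0,0,0]],[[0,0,0],[0,0,0]],[[0,0,0],[0,0,0]]]'
python3 - <<'E'
from h import *
c=robot.get_calibration("wrist");np.save("c7.npy",c,allow_pickle=True)
w=robot.snapshot("wrist")[:,:,::-1];cv2.imwrite("pics/w7.png",w)
cv2.imwrite("pics/side7.png",robot.snapshot("side")[:,:,::-1])
E
```

```text
clock: 12.2
tool_pos: [438.2, 86.6, 201.8]
tool_rot: [-179.9, 0.2, 17.4]
ft_force: [-0.7, -0.1, -2.2]
gripper_width: 0.222
grasp_force: 35.6
clock: 12.53
tool_pos: [441.3, 83.9, 202.7]
tool_rot: [180.0, 0.1, 17.3]
ft_force: [-1.0, -0.3, -1.9]
gripper_width: 0.217
grasp_force: 35.7
```

View pics/w7.png

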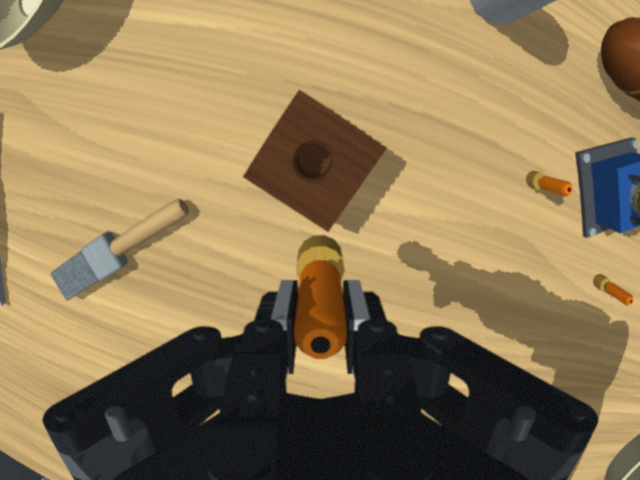

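The hole mouth is at (313,160), the stand's top corners are at (299,91), (386,149), (329,231) and (244,177), and the nozzle tip is at (320,344).

```bash
python3 - <<'E'
from h import *
c=np.load("c7.npy",allow_pickle=True).item()
P=[onplane("wrist",p,45,c) for p in[(299,91),(386,149),(329,231),(244,177)]]
print(np.round(P,1),np.mean(P,0))
H=onplane("wrist",(313,160),45,c);print("hole",H)
z=robot.observe()["tool_pos"][2]
print("tip",onplane("wrist",(320,344),z+32,c),robot.observe()["tool_pos"])
m=(np.mean(P,0)+H)/2;print(togo([m[0],m[1],160]),m)
E
```

```text
[[534.5 129.   45. ]
 [511.2  48.2  45. ]
 [431.6  71.5  45. ]
 [454.7 152.1  45. ]] [483.01779067 100.21399908  45.        ]
hole [484.30525645 101.77210833  45.        ]
tip [439.79384056  81.97498677 234.90332466] [441.51338958  83.70020173 202.90332466]
[ 0.1816 -0.0161  0.1715] [483.66152356 100.9930537   45.        ]
```

```bash

python3 -m jog '[[[0.06,-0.006,0],[0,0,0]],[[0.06,-0.006,0],[0,0,0]],[[0.06,-0.006,0.02],[0,0,0]],[[0,0,0.06],[0,0,0]],[[0,0,0.1],[0,0,0]],[[0,0,0.08],[0,0,0]],[[0,0,0.06],[0,0,0]],[[0,0,0],[0,0,0]],[[0,0,0],[0,0,0]],[[0,0,0],[0,0,0]]]'
python3 - <<'E'
from h import *
print(togo([483.2,101.5,74]))
w=robot.snapshot("wrist")[:,:,::-1];cv2.imwrite("pics/w8.png",w)
s=robot.snapshot("side")[:,:,::-1];sc=robot.snapshot("scene")[:,:,::-1]
out=np.zeros((600,640,3),np.uint8);out[:300]=w[110:410];out[300:,:400]=cv2.resize(sc[190:265,270:370],(400,300),interpolation=2);cv2.imwrite("pics/c8.png",out)
E
```

```text
clock: 13.47
tool_pos: [483.9, 102.0, 124.2]
tool_rot: [180.0, -0.1, 17.3]
ft_force: [0.7, 0.3, -0.9]
gripper_width: 0.22
grasp_force: 35.6
[-0.0034  0.0011  0.2007]
```

View pics/c8.png

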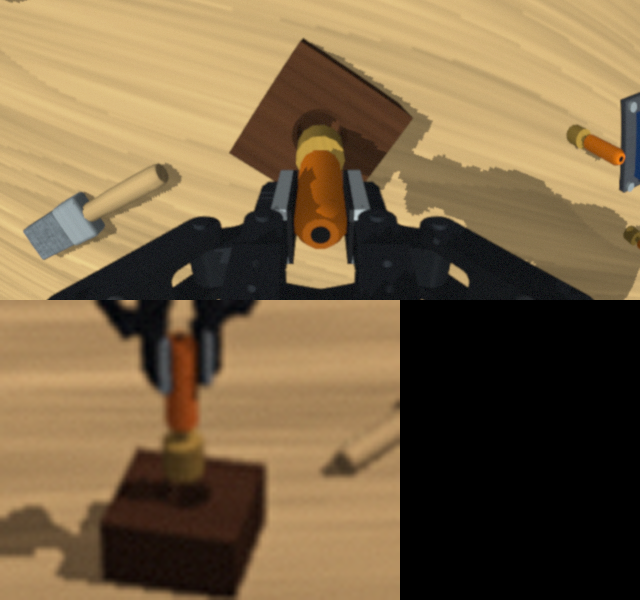

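The plug is just above the hole. In the wrist view the hole centre is at about u=317 and the plug at u=320. I'll shift 1 mm in −y and lower gently.

```bash

python3 -m jog '[[[-0.002,-0.004,0.02],[0,0,0]],[[0,0,0.02],[0,0,0]],[[0,0,0],[0,0,0]]]' >/dev/null&& python3 g.py 5 &&
python3 -m jog '[[[0,0,0.016],[0,0,0]],[[0,0,0],[0,0,0]]]' >/dev/null&& python3 g.py 6 &&
python3 -m jog '[[[0,0,0.008],[0,0,0]],[[0,0,0.008],[0,0,0]],[[0,0,0],[0,0,0]]]' >/dev/null&& python3 g.py 6 &&
python3 -m jog '[[[0,0,0.008],[0,0,0]],[[0,0,0.008],[0,0,0]],[[0,0,0],[0,0,0]]]' >/dev/null&& python3 g.py 6 &&
python3 -m jog '[[[0,0,0.008],[0,0,0]],[[0,0,0.008],[0,0,0]],[[0,0,0],[0,0,0]]]' >/dev/null&& python3 g.py 6 &&
python3 -m jog '[[[0,0,0.008],[0,0,0]],[[0,0,0.008],[0,0,0]],[[0,0,0],[0,0,0]]]' >/dev/null&& python3 g.py 6
```

```text
G 13.87 [481.4 103.2 112.4] [-0.3 -0.4 -2.5]
G 14.03 [481.6 103.2 108.5] [-0.2 -0.1 -1.6]
G 14.28 [482.5 103.2 105.2] [ 0.5  0.2 -2.1]
G 14.53 [482.4 103.1 101. ] [ 2.2  0.2 -2.7]
G 14.78 [482.3 103.2  97. ] [ 1.4 -0.7 -2.8]
G 15.03 [482.3 103.2  93. ] [ 2.3 -0.2 -2.4]
```

It is in the hole: plug bottom at about 29, below the 45 mouth. Going on to the floor.

```bash

python3 -m jog '[[[0,0,0.012],[0,0,0]],[[0,0,0.012],[0,0,0]],[[0,0,0],[0,0,0]]]' >/dev/null&& python3 g.py 6 &&
python3 -m jog '[[[0,0,0.012],[0,0,0]],[[0,0,0.012],[0,0,0]],[[0,0,0],[0,0,0]]]' >/dev/null&& python3 g.py 6 &&
python3 -m jog '[[[0,0,0.008],[0,0,0]],[[0,0,0],[0,0,0]]]' >/dev/null&& python3 g.py 5 &&
python3 -m jog '[[[0,0,0.004],[0,0,0]],[[0,0,0],[0,0,0]]]' >/dev/null&& python3 g.py 5 &&
python3 -m jog '[[[0,0,0.004],[0,0,0]],[[0,0,0],[0,0,0]]]' >/dev/null&& python3 g.py 5 &&
python3 -m jog '[[[0,0,0.004],[0,0,0]],[[0,0,0],[0,0,0]]]' >/dev/null&& python3 g.py 5 &&
python3 -m jog '[[[0,0,0.004],[0,0,0]],[[0,0,0],[0,0,0]]]' >/dev/null&& python3 g.py 5
```

```text
G 15.28 [482.3 103.2  86.8] [ 2.   0.2 -3.9]
G 15.53 [482.2 103.1  80.8] [ 2.5 -0.2 -4. ]
G 15.7 [482.3 103.2  79.1] [ 3.5 -0.7 -2.7]
G 15.87 [482.3 103.2  78.3] [ 3.2  0.2 -1.1]
G 16.03 [482.3 103.2  77.4] [ 2.8 -0.5 -1.9]
G 16.2 [482.3 103.2  76.3] [ 3.5 -1.  -0.5]
G 16.37 [482.3 103.2  75.3] [ 2.4 -1.3 -0.2]
```

```bash

python3 -m jog '[[[0,0,0.004],[0,0,0]],[[0,0,0],[0,0,0]]]' >/dev/null&& python3 g.py 7 &&
python3 -m jog '[[[0,0,0.004],[0,0,0]],[[0,0,0],[0,0,0]]]' >/dev/null&& python3 g.py 7 &&
python3 -m jog '[[[0,0,0.004],[0,0,0]],[[0,0,0],[0,0,0]]]' >/dev/null&& python3 g.py 7 &&
python3 -m jog '[[[0,0,0.004],[0,0,0]],[[0,0,0],[0,0,0]]]' >/dev/null&& python3 g.py 7
```

```text
G 16.53 [482.7 103.4  75.2] [ 2.6 -1.4  4.5]
G 16.7 [483.2 103.6  75.1] [ 1.2 -0.7 10.8]
```

On the floor, with the force rising at z 75.2 where about 75 was expected. I'll release and go straight up.

```bash

python3 -m jog '[[[0,0,-0.006],[0,0,0]],[[0,0,0],[0,0,0]],[[0,0,0],[0,0,0]],[[0,0,0],[0,0,0]],[[0,0,0],[0,0,0]],[[0,0,0],[0,0,0]],[[0,0,0],[0,0,0]]]' 0.4
python3 -m jog '[[[0,0,-0.03],[0,0,0]],[[0,0,-0.06],[0,0,0]],[[0,0,-0.1],[0,0,0]],[[0,0,-0.12],[0,0,0]],[[-0.1,0,-0.1],[0,0,0]],[[-0.1,0,0],[0,0,0]],[[-0.1,0,0],[0,0,0]],[[0,0,0],[0,0,0]],[[0,0,0],[0,0,0]],[[0,0,0],[0,0,0]]]'
python3 - <<'E'
from h import *
w=robot.snapshot("wrist")[:,:,::-1];sc=robot.snapshot("scene")[:,:,::-1]
out=np.zeros((600,640,3),np.uint8);out[:300]=w[30:330];out[300:]=cv2.resize(sc[190:340,90:410],(640,300),interpolation=2);cv2.imwrite("pics/c9.png",out)
c=robot.get_calibration("wrist")
for X in([484,101.5,107],[484,101.5,45]):print(proj("wrist",np.array(X,float),c)-[0,30],(proj("scene",np.array(X,float))-[90,190])*2+[0,300])
E
```

```text
clock: 17.28
tool_pos: [481.9, 103.2, 74.5]
tool_rot: [-180.0, 0.0, 17.4]
ft_force: [0.5, 0.1, 0.9]
gripper_width: 0.603
grasp_force: 0.0
clock: 18.12
tool_pos: [411.4, 81.0, 178.0]
tool_rot: [180.0, -0.1, 17.3]
ft_force: [0.7, -0.4, 0.8]
gripper_width: 0.604
grasp_force: 0.0
[321.57134777  91.52061562] [449.06823005 352.74883522]
[321.21679432  94.14337381] [450.11569176 394.90895029]
```

View pics/c9.png

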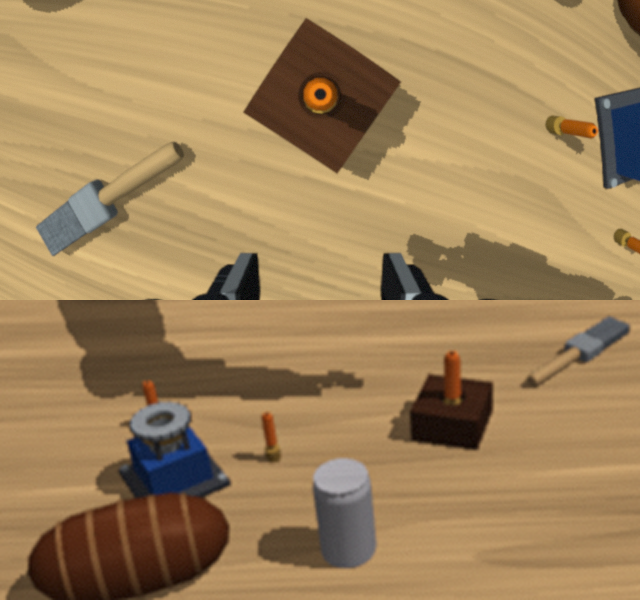

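The nozzle stands upright in the stand, with its tip at wrist-crop (320,94) as predicted. The sleeve is forward, the bystanders are in place and the arm is clear, so I'll hand it in.

```bash
python3 -c "
from rig import robot
print(robot.close_job())"
```

```text
the job is handed in; nothing more can be done
None
```

The orange nozzle is parked upright and fully down in the stand's hole, the sleeve looked fully forward, the bystanders looked undisturbed, and the job is handed in; no verdict was returned.

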